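Turn the heel block so its straight edge faces the pointer

ROBOT

A 6-joint arm with a two-finger parallel gripper is mounted at the origin on a cart in front of the work surface, level with it; the furniture and walls round the work are solid. World frame = base frame: x ahead of the robot, y to its left, z up, the work surface at z = 0. Lengths are in m, angles in rad, forces in N, time in s.
With the tool pointing down it reaches from about 0.3 to 0.85 m from the base axis. Payload 4.2 kg.
Tool frame: the origin (TCP) lies at the very end of the fingers, on their centre line; the grasp point (between the pads) lies 19 mm behind it; z points along the fingers, y is the line along which they close (so a half turn about z gives the same grasp; the last joint's range is limited). The gripper opens to 91 mm and grips with 3 to 60 N. Pads are 32 mm wide; open, the fingers measure 118 mm over their backs; the gripper's body (76 mm by 178 mm) begins 60 mm behind the grasp point.
Start: joints at [-1.205, 0.32, 1.565, -0, 1.257, -0.02], TCP at [0.216, -0.533, 0.214] pointing down, gripper open.
Joint ranges: [-3.11, 3.11], [-0.84, 2.01], [0.21, 2.61], [-1.34, 4.49], [0.05, 2.63], [-2.56, 2.56]. Speed limits (rad/s): [2.57, 2.57, 3.14, 3.14, 3.14, 3.14].

INTERFACE

Orientations are given as a unit quaternion [w, x, y, z].
In Python, from workcell import get_obs, grab_frame, sign_off, outline_of gives the robot as it stands.
- The arm moves only by the tool arm_command, never from a script. Its argument "plan" is a list of rows, each a list of 7 numbers: the shift along the tool's x, y, z in m, then the turn, a rotation vector about the tool's x, y, z in degrees, then the finger opening in m, from 0 to 0.0912. In form: [[tx, ty, tz, ax, ay, az, gripper], ...]. A call has 1 to 8 rows; each row shifts and turns the commanded pose from where the row before left it, along the tool's axes as they then stand; what a row does not reach is not made up. A row lasts 1/10 s, in which the tool goes at most 50 mm and 8.59 degrees, less where a joint would pass 70% of its speed; a pose out of reach is approached as far as the arm can. A call is refused whole if a number of a shift passes 0.05 or a number of a turn 8.59, either way. A call with a gripper value outside its range is refused whole. The fingers move at their own pace and stop on an object; "squeeze" is the grip in N (left out, the last holds). Time passes only in rows, so rows that do not move let the fingers close. It gives the time, the measured TCP pose, the force, the opening and the grip force at its end, in the units of the state.
- get_obs(): the state, without advancing time (a new reading comes with each control period).
- grab_frame(name): name is "side" or "top"; returns a dict with "frame" (480x640x3 uint8, red, green, blue), "depth" (480x640 float32, m along the optical axis (not along the pixel's ray), 0 where there is no reading), "K" (3x3 intrinsics, pixels), "R" (3x3) and "t" (3): a world point X has camera coordinates R X + t. Camera axes: x right, y down, z forward; pixel columns grow to the right and rows downward; lengths in m; the calibration is good to about 2 mm. A picture is of the moment at which its call begins.
- sign_off(): hands the job in; it is judged then, once.
Trained networks look in a picture, given as the dict that the camera call returned (one of the last four; its "shot" number tells which), for a name from the list of things; names that differ only in an ending like _2 or _b are one class to them, and where a whole thing is asked for, a point or a joint stands for the part that bears it (a point fixed in the world has none). Each returns a list of dicts, best first, with "conf" (0 to 1); they miss things now and then, are a little off and sometimes report something else, mostly with a low value. They report only what shows in the picture. A call takes as long as a camera call. They do not tell look-alikes from the thing itself.
- outline_of(picture, query): "mask" (480x640 bool, what is visible of it) and "extent" ([left, top, right, bottom] in pixels, round what is visible of it).
The state is a dict: "clock": time; "joint_pos": joint angles; "joint_vel": joint speeds; "effort": joint torques, N m; "position": TCP position; "ee_rot": TCP orientation; "force": force on the tool from outside, world axes, zero at the start; "ft_torque": the same for the moment, N m; "gripper_width": opening from 0.0 (shut) to 1.0 (fully open); "gripper_force": force on a finger pad.
Only numpy, scipy, OpenCV 4.12 (cv2) and the standard library are available. Lean on these libraries where they do the work, as an engineer would, in place of code of your own. Each camera call takes 0.05 s, during which the arm holds its last target. There are 200 camera calls.

TASK

The sharpening stone has been left lying across the round pad of the heel-nailing stand: lift it off and lay it down on the free bench top beside the stand. Then set the rubber heel block flat on the middle of the pad, the side with the round nail heads up as it lies now, turned so that its straight edge squarely faces the steel pointer. Leave the tack tin, the thread spool and the wax block where they are.

Things in the scene. Friction and masses are not known exactly. Their poses are not given: they have to be found in the camera images.
- stand: Heel-nailing stand fixed to the bench: grey base plate 130 x 100 x 10 mm (x, y, z), column and round flat rubber pad, 60 mm across, its top 40 mm above the bench. Origin on the bench under the pad's middle, z up. A steel pointer stands at the plate's -x edge (bracket 24 mm wide, 51 to 63 mm from the axis, 36 mm high) with a level cone aimed along +x at the pad's axis.
- pad (a point): Centre of the pad's top face, 40 mm above the bench; axes as the stand's, so the pointer lies on its -x side.
- pointer_tip (a point): Tip of the pointer's cone, 37.5 mm from the pad's axis on the stand's -x side, 28 mm above the bench.
- whetstone: Sharpening stone, a plain bar 34 x 120 x 21 mm (x, y, z), 0.28 kg, at the start lying flat across the pad and overhanging it. Origin at the centre of its underside, y along its length, z up.
- stone_mid (a point): Middle of the sharpening stone, 10.5 mm above its underside.
- heel: Dark rubber heel block, D-shaped, 60 x 58 x 22 mm (x, y, z), 60 g, flat on the bench left or right of the stand, round nail heads on top. Origin at the centre of its underside, z up. Its straight edge (slightly dished) is the +y end, 29 mm from the origin; the round back is the -y end. The sides x = +-30 mm are flat from y = 0 to 29 mm, tapering in 2 mm to the top: grip there.
- heel_mid (a point): Middle of the heel block, 11 mm above its underside; axes as the heel's.
- heel_edge (a point): Middle of the heel's straight edge: 29 mm from the heel's axis along its +y, 11 mm above its underside.
- tack_tin: Closed red sheet-metal tin, 70 x 102 x 39 mm, loose on the bench on the other side of the stand from the heel; leave it alone. Origin at the centre of its underside.
- spool: Upright spool of dark thread, 38 mm across and 58 mm high, loose on the bench behind the stand to the right; leave it alone. Origin at the centre of its underside.
- beeswax: Block of yellow wax, 31 x 49 x 23 mm, loose on the bench behind the stand to the left; leave it alone. Origin at the centre of its underside.
There are look-alikes about, which are no part of the job. What is shaped like the heel but purple is not meant.

How it is judged:
By the outcome, as a careful person would: the job done as asked, in the order asked, and still so for the second after the job is handed in, with the robot touching nothing.
It also fails if it takes over 58 s, if anything falls off the work surface, if the arm or the gripper's body presses on something with over 40 N, if the wrist force passes 120 N, or if a joint passes its speed limit or range.

## Working session

There is one attempt and no reset: what is moved stays moved. The work goes in short steps, Python scripts to look and compute and a tool call to move; the robot and the scene stay as the last step left them, time stands still between calls to the robot, and variables do not carry over. Pictures are saved under pics/ and viewed, at most 10 in all, crops included, and the job is handed in when it is done.

Besides the shell and the picture viewer there is one more tool, called after "Emit:" by a JSON object that holds its "fn" and its "kwargs". arm_command: Moves the arm, as the interface text tells. Its arguments: {"type":"object","properties":{"plan":{"type":"array","items":{"type":"array","items":{"type":"number"}}},"squeeze":{"type":"number"}},"required":["plan"]}

```bash
mkdir -p pics
cat > h.py <<'E'
import numpy as np, cv2
from workcell import get_obs, grab_frame, sign_off, outline_of
def pts(p,m):
    v,u=np.nonzero(m&(p["depth"]>0)); d=p["depth"][v,u]
    c=np.stack([u,v,np.ones_like(u)])*1.0
    X=(np.linalg.inv(p["K"])@c)*d
    return (p["R"].T@(X-np.array(p["t"])[:,None])).T
def save(p,n): cv2.imwrite(f"pics/{n}.png",p["frame"][:,:,::-1])
E
python3 - <<'E'
from h import *
np.set_printoptions(precision=4,suppress=True)
o=get_obs();print(o)
ps={n:grab_frame(n) for n in("top","side")}
save(ps["top"],"top0");save(ps["side"],"side0")
for n,p in ps.items():
  print(n, "campos", -p["R"].T@p["t"])
  for q in["stand","whetstone","heel","tack_tin","spool","beeswax"]:
    for r in outline_of(p,q)[:3]:
      X=pts(p,r["mask"]); zt=np.percentile(X[:,2],90); T=X[X[:,2]>zt-.006]
      rc=cv2.minAreaRect((T[:,:2]*1000).astype(np.float32))
      print(n,q,round(r["conf"],2),r["extent"],"ztop",round(zt,4),rc, p["frame"][r["mask"]].mean(0))
E
```

```text
{'clock': 0.0, 'joint_pos': array([-1.205 ,  0.3203,  1.5657, -0.    ,  1.2574, -0.02  ]), 'joint_vel': array([ 0.0003,  0.0007, -0.001 ,  0.0002,  0.0012,  0.0002]), 'effort': array([ -0.0005, -41.2464, -23.1972,   0.0728,   0.0456,  -0.0001]), 'position': array([ 0.2162, -0.5323,  0.2131]), 'ee_rot': array([-0.0009,  0.9814,  0.1917, -0.0002]), 'force': array([-0.0317,  0.5851,  0.2053]), 'ft_torque': array([-0.025 ,  0.0217, -0.0415]), 'gripper_force': 0.0, 'gripper_width': 0.998309852229691}
top campos [0.3074 0.0006 1.1787]
top stand 0.87 [292.0, 239.3, 343.1, 302.7] ztop 0.0374 ((460.427978515625, 2.6171035766601562), (91.6799087524414, 68.92313385009766), 26.80912208557129) [88.9641 92.2362 86.7852]
top whetstone 0.82 [290.0, 250.8, 348.7, 282.5] ztop 0.0644 ((474.22271728515625, 12.711307525634766), (34.205135345458984, 118.3434066772461), 18.858783721923828) [113.0145  84.9746  62.922 ]
top heel 0.73 [397.1, 239.8, 423.5, 269.5] ztop 0.0256 ((508.50390625, -170.64736938476562), (52.18764877319336, 57.521934509277344), 87.06219482421875) [77.6168 76.4062 68.472 ]
top heel 0.5
[... 1931 characters left out ...]
5] ztop 0.0245 ((506.4304504394531, -124.13371276855469), (58.80607986450195, 153.51416015625), 1.338936448097229) [88.4151 83.1307 74.5803]
side tack_tin 0.78 [222.2, 293.2, 295.3, 352.5] ztop 0.0412 ((515.4833984375, 273.5921936035156), (104.83460235595703, 70.73130798339844), 71.82852172851562) [157.8614  94.7644  73.0118]
side spool 0.92 [331.0, 196.3, 346.5, 223.3] ztop 0.0594 ((613.5283203125, -174.3637237548828), (35.2558479309082, 40.799625396728516), 24.365989685058594) [101.0585  89.4215  71.9766]
side beeswax 0.79 [202.2, 290.6, 227.5, 311.3] ztop 0.0236 ((625.8270874023438, 249.027099609375), (30.021703720092773, 46.33773422241211), 20.92697525024414) [173.8312 137.2594  55.806 ]
```

Run:
```python
import cv2,numpy as np
a=cv2.imread("pics/top0.png")[160:320,150:500]; b=cv2.imread("pics/side0.png")[170:370,190:420]
a=cv2.resize(a,(800,366),interpolation=cv2.INTER_CUBIC)
cv2.imwrite("pics/topc.png",a); cv2.imwrite("pics/sidec.png",cv2.resize(b,(690,600),interpolation=cv2.INTER_CUBIC))
```

```text
(no output)
```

View pics/topc.png

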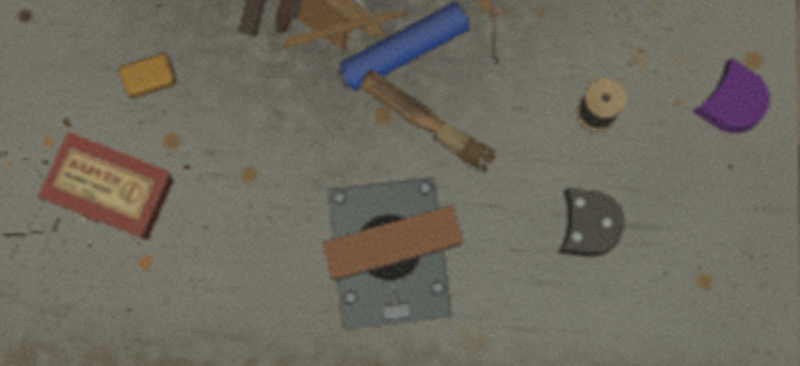

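View pics/sidec.png

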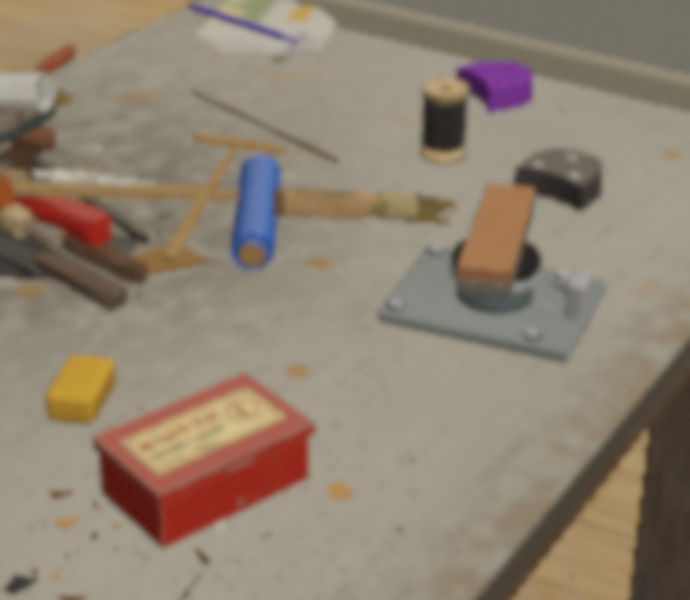

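The top view shows the heel at about (410,255) with its straight edge facing the stand, the tin on the left, the purple decoy on the far right, and the stone across the pad. The side view agrees. I'll turn the tool so the fingers close across the stone.

Emit:
{"fn": "arm_command", "kwargs": {"plan": [[0,0,0,0,0,-8.5,0.07],[0,0,0,0,0,-8.5,0.07],[0,0,0,0,0,-8.5,0.07],[0,0,0,0,0,-8.5,0.07],[0,0,0,0,0,-8.5,0.07],[0,0,0,0,0,-8.5,0.07],[0,0,0,0,0,-8.5,0.07],[0,0,0,0,0,-8.5,0.07]]}}

```text
clock: 1.5
position: [0.2164, -0.5327, 0.214]
ee_rot: [0.0, 0.704, 0.71, -0.0]
force: [-0.0, 0.3, 1.2]
gripper_width: 0.769
gripper_force: 0.0
```

Emit:
{"fn": "arm_command", "kwargs": {"plan": [[0,0,0,0,0,-8.5,0.07],[0,0,0,0,0,-8.5,0.07],[0,0,0,0,0,-2,0.07],[0,0,0,0,0,0,0.07]]}}

```text
clock: 1.9
position: [0.2164, -0.5328, 0.214]
ee_rot: [0.0, 0.58, 0.815, -0.0]
force: [0.1, 0.4, -0.0]
gripper_width: 0.763
gripper_force: 0.0
```

```bash
cat >> h.py <<'E'
from scipy.spatial.transform import Rotation as Ro
def go(target,yaw=None):
    o=get_obs();q=o["ee_rot"];R=Ro.from_quat([q[1],q[2],q[3],q[0]])
    M=R.as_matrix();y=np.degrees(np.arctan2(M[1,1],M[0,1]))
    print("clock",o["clock"],"pos",o["position"].round(4),"yaw_y",y.round(2),"tilt z",M[:,2].round(4),"g",o["gripper_width"],o["gripper_force"],o["force"].round(1),"j6",o["joint_pos"][5])
    print("shift tool mm",(M.T@(np.array(target)/1000-o["position"])*1000).round(1))
    if yaw is not None: print("tool az turn", (-((yaw-y+90)%180-90)).round(2))
E
python3 -c "
from h import *
go([473.7,12,150],18.9)"
```

```text
clock 1.9 pos [ 0.2164 -0.5328  0.214 ] yaw_y 19.09 tilt z [ 1.e-04 -1.e-04 -1.e+00] g 0.7634108262923811 0.0 [ 0.1  0.4 -0. ] j6 -1.5382164873307929
shift tool mm [430.6 421.3  63.9]
tool az turn 0.19
```

Emit:
{"fn": "arm_command", "kwargs": {"plan": [[0.031,0.03,0,0,0,0,0.07],[0.031,0.03,0,0,0,0,0.07],[0.031,0.03,0,0,0,0,0.07],[0.031,0.03,0,0,0,0,0.07],[0.031,0.03,0,0,0,0,0.07],[0.031,0.03,0,0,0,0,0.07],[0.031,0.03,0,0,0,0,0.07]]}}

```text
clock: 2.6
position: [0.3442, -0.2574, 0.2142]
ee_rot: [0.0, 0.581, 0.814, 0.0]
force: [1.6, -1.2, -0.9]
gripper_width: 0.769
gripper_force: 0.0
```

Emit:
{"fn": "arm_command", "kwargs": {"plan": [[0.031,0.03,0,0,0,0,0.07],[0.031,0.03,0,0,0,0,0.07],[0.031,0.03,0,0,0,0,0.07],[0.031,0.03,0,0,0,0,0.07],[0.031,0.03,0,0,0,0,0.07],[0.031,0.03,0,0,0,0,0.07],[0.031,0.03,0,0,0,0,0.07],[0,0,0,0,0,0,0.07]]}}

```text
clock: 3.4
position: [0.4731, 0.0187, 0.214]
ee_rot: [0.0, 0.578, 0.816, 0.001]
force: [0.1, -0.6, 0.1]
gripper_width: 0.768
gripper_force: 0.0
```

```bash
python3 -c "
from h import *
go([473.7,12,43.5],18.9)"
```

```text
clock 3.4 pos [0.4731 0.0187 0.214 ] yaw_y 19.36 tilt z [ 0.0016  0.0017 -1.    ] g 0.7676054872202855 0.0 [ 0.1 -0.6  0.1] j6 -0.32438963500482465
shift tool mm [ -6.7  -2.  170.5]
tool az turn 0.46
```

Emit:
{"fn": "arm_command", "kwargs": {"plan": [[-0.0065,-0.0015,0.03,0,0,0.4,0.07],[0,0,0.045,0,0,0,0.07],[0,0,0.045,0,0,0,0.07],[0,0,0.03,0,0,0,0.07],[0,0,0.012,0,0,0,0.07],[0,0,0.008,0,0,0,0.07],[0,0,0,0,0,0,0.07],[0,0,0,0,0,0,0.05]], "squeeze": 30}}

```text
clock: 4.2
position: [0.4725, 0.0078, 0.0447]
ee_rot: [0.001, 0.583, 0.812, 0.0]
force: [-0.4, 0.2, 0.6]
gripper_width: 0.71
gripper_force: 0.0
```

Emit:
{"fn": "arm_command", "kwargs": {"plan": [[0,0,0,0,0,0,0.02],[0,0,0,0,0,0,0.02],[0,0,0,0,0,0,0.02],[0,0,0,0,0,0,0.02],[0,0,0,0,0,0,0.02]], "squeeze": 30}}

```text
clock: 4.7
position: [0.4731, 0.0083, 0.0445]
ee_rot: [0.001, 0.583, 0.813, 0.001]
force: [1.6, 0.6, 2.6]
gripper_width: 0.369
gripper_force: 30.0
```

Emit:
{"fn": "arm_command", "kwargs": {"plan": [[0,0,-0.01,0,0,0,0.02],[0,0,-0.025,0,0,0,0.02],[0,0,-0.025,0,0,0,0.02],[0.02,0,0,0,0,0,0.02],[0.035,-0.001,0,0,0,0,0.02],[0.035,-0.002,0,0,0,0,0.02],[0.03,-0.002,0,0,0,0,0.02],[0.016,0,0,0,0,0,0.02]]}}

```text
clock: 5.5
position: [0.4213, 0.1366, 0.1038]
ee_rot: [-0.001, 0.582, 0.813, -0.001]
force: [0.1, -0.3, -1.8]
gripper_width: 0.37
gripper_force: 30.0
```

Emit:
{"fn": "arm_command", "kwargs": {"plan": [[0,0,0.03,0,0,0,0.02],[0,0,0.03,0,0,0,0.02],[0,0,0.02,0,0,0,0.02],[0,0,0.01,0,0,0,0.02],[0,0,0,0,0,0,0.02],[0,0,0,0,0,0,0.02]]}}

```text
clock: 6.1
position: [0.424, 0.1354, 0.0145]
ee_rot: [0.0, 0.583, 0.813, 0.0]
force: [-1.0, 0.1, -2.4]
gripper_width: 0.372
gripper_force: 30.0
```

Emit:
{"fn": "arm_command", "kwargs": {"plan": [[0,0,0.005,0,0,0,0.02],[0,0,0.003,0,0,0,0.02],[0,0,0.0015,0,0,0,0.02],[0,0,0,0,0,0,0.02]]}}

```text
clock: 6.5
position: [0.4237, 0.1354, 0.0046]
ee_rot: [0.0, 0.583, 0.813, 0.0]
force: [-0.5, -0.9, -2.6]
gripper_width: 0.37
gripper_force: 30.0
```

Emit:
{"fn": "arm_command", "kwargs": {"plan": [[0,0,0.0005,0,0,0,0.02],[0,0,0,0,0,0,0.045],[0,0,0,0,0,0,0.06],[0,0,0,0,0,0,0.06],[0,0,-0.01,0,0,0,0.06],[0,0,-0.04,0,0,0,0.06],[0,0,-0.05,0,0,0,0.06],[0,0,-0.05,0,0,0,0.08]]}}

```text
clock: 7.3
position: [0.423, 0.1352, 0.1561]
ee_rot: [-0.0, 0.583, 0.813, -0.0]
force: [1.8, 0.1, -0.6]
gripper_width: 0.715
gripper_force: 0.0
```

Emit:
{"fn": "arm_command", "kwargs": {"plan": [[-0.04,0,-0.03,0,0,0,0.08],[-0.05,0,0,0,0,0,0.08],[-0.05,0,0,0,0,0,0.08],[-0.05,0,0,0,0,0,0.08],[-0.05,0,0,0,0,0,0.08],[-0.05,0,0,0,0,0,0.08],[-0.05,0,0,0,0,0,0.08],[0,0,0,0,0,0,0.08]]}}

```text
clock: 8.1
position: [0.5342, -0.1921, 0.1843]
ee_rot: [0.002, 0.585, 0.811, -0.001]
force: [-0.6, 0.7, -0.3]
gripper_width: 0.878
gripper_force: 0.0
```

Run:
```python
from h import *
go([508,-160,100],0)
ps={n:grab_frame(n) for n in("top","side")}
out=[]
for n,p in ps.items():
  for q in["stand","whetstone","heel"]:
    for r in outline_of(p,q)[:2]:
      X=pts(p,r["mask"])
      zt=np.percentile(X[:,2],80); T=X[abs(X[:,2]-zt)<.006]
      print(n,q,round(r["conf"],2),r["extent"],"zt",round(zt,4),cv2.minAreaRect((T[:,:2]*1000).astype(np.float32)))
      np.save(f"{n}_{q}_{int(r['extent'][0])}.npy",r["mask"])
  np.savez(n+"1.npz",**{k:p[k] for k in("frame","depth","K","R","t")})
a=ps["top"]["frame"][215:315,265:440,::-1];cv2.imwrite("pics/t1.png",cv2.resize(a,(800,457),interpolation=cv2.INTER_CUBIC))
```

```text
clock 8.1 pos [ 0.5342 -0.1921  0.1843] yaw_y 18.4 tilt z [ 0.0023 -0.0029 -1.    ] g 0.8784290099423065 0.0 [-0.6  0.7 -0.3] j6 -0.6846914821403511
shift tool mm [ 39.  -14.8  84.1]
tool az turn 18.4
top stand 0.7 [293.2, 238.9, 345.2, 302.5] zt 0.0383 ((455.9471130371094, 14.09408950805664), (90.45760345458984, 59.6375846862793), 3.5693273544311523)
top whetstone 0.7 [228.0, 273.5, 289.8, 305.6] zt 0.0234 ((422.2419738769531, 137.6656494140625), (34.888919830322266, 118.80618286132812), 18.28668212890625)
top whetstone 0.7 [394.2, 239.4, 407.6, 270.8] zt 0.0239 ((510.04498291015625, -153.10281372070312), (17.42609977722168, 56.038639068603516), 86.72589111328125)
top heel 0.45 [392.7, 238.4, 407.4, 271.4] zt 0.0235 ((509.0875244140625, -152.1124725341797), (15.558013916015625, 56.371185302734375), 86.72589111328125)
side stand 0.9 [314.4, 247.2, 388.8, 290.0] zt 0.0372 ((455.1588134765625, 16.252302169799805), (60.576393127441406, 92.70006561279297), 82.85596466064453)
side whetstone 0.75 [332.8, 281.6, 363.3, 328.6] zt 0.0228 ((420.9146728515625, 136.91268920898438), (34.36111068725586, 121.67894744873047), 19.102033615112305)
side heel 0.82 [358.5, 216.4, 390.4, 236.5] zt 0.024 ((506.2218322753906, -173.22744750976562), (55.79570007324219, 56.86262893676758), 86.31768798828125)
side heel 0.62 [344.2, 188.0, 369.5, 207.0] zt 0.024 ((629.6060791015625, -301.81365966796875), (50.65657424926758, 64.98858642578125), 55.257774353027344)
```

View pics/t1.png

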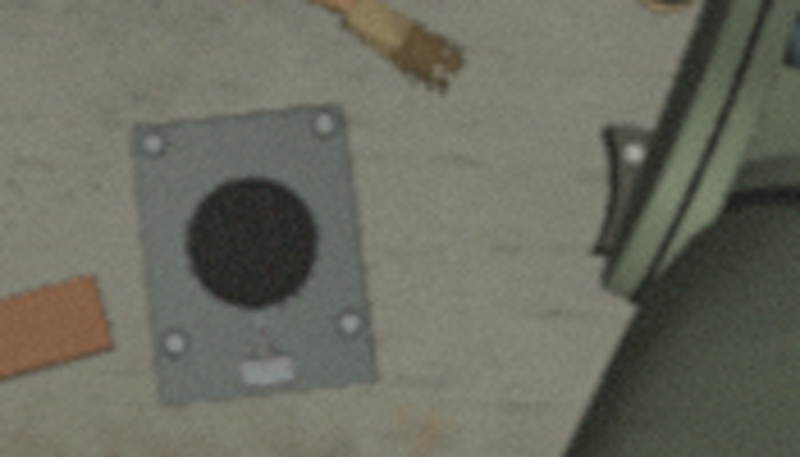

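The stone lies on the bench, clear of the plate, and the pad is free. The arm hides part of the heel. Next I'll measure the stand's pose and the heel's pose precisely.

```bash
ls *.npy
cat > fit.py <<'E'
from h import *
import glob
def plane(p,uv,z):
    d=p["R"].T@np.linalg.inv(p["K"])@np.vstack([uv.T,np.ones(len(uv))]); c=-p["R"].T@p["t"]
    return (c[:,None]+d*((z-c[2])/d[2]))[:2].T*1000
def big(m):
    cs,_=cv2.findContours(m.astype(np.uint8),cv2.RETR_EXTERNAL,cv2.CHAIN_APPROX_NONE); return max(cs,key=cv2.contourArea)[:,0].astype(float)
E
python3 - <<'E'
from fit import *
for n in("top","side"):
    p=dict(np.load(n+"1.npz")); m=np.load(glob.glob(n+"_stand_*.npy")[0])
    X=np.full((480,640,3),9.);v,u=np.nonzero(p["depth"]>0);X[v,u]=pts(p,np.ones((480,640),bool))
    g=p["frame"].max(2)
    dark=m&(g<(70 if n=="top" else 75)); 
    c=big(cv2.morphologyEx(dark.astype(np.uint8),cv2.MORPH_OPEN,np.ones((3,3))))
    print(n,"pad ellipse",cv2.fitEllipse(plane(p,c,.04).astype(np.float32)))
    c=big(m); print(n,"plate rect",cv2.minAreaRect(plane(p,c,.01).astype(np.float32)))
    # plate sides: robust
    pad=m&(X[:,:,2]>.034)&(abs(X[:,:,0]-.47)<.06)
    P=X[m&(X[:,:,2]>.004)&(X[:,:,2]<.018)]; print(n,"plate3d",cv2.minAreaRect((P[:,:2]*1000).astype(np.float32)))
    br=m&(X[:,:,2]>.024)&(X[:,:,0]<.425);print(n,"bracket",X[br].mean(0),br.sum())
# heel from first top picture
p=dict(np.load("top1.npz")); im=cv2.imread("pics/top0.png")
sub=np.zeros((480,640),bool);sub[230:280,388:432]=1
for th in(85,90,95):
  m=sub&(cv2.GaussianBlur(im,(3,3),0).max(2)<th); m=cv2.morphologyEx(m.astype(np.uint8),cv2.MORPH_CLOSE,np.ones((5,5)))
  c=big(m); q=plane(p,c,.022);print(th,len(c),q.min(0),q.max(0),cv2.minAreaRect(q.astype(np.float32)))
E
```

```text
side_heel_344.npy
side_heel_358.npy
side_stand_314.npy
side_whetstone_332.npy
top_heel_392.npy
top_stand_293.npy
top_whetstone_228.npy
top_whetstone_394.npy
top pad ellipse ((472.4736328125, 14.802797317504883), (56.050716400146484, 57.06840896606445), 100.53589630126953)
top plate rect ((472.1945495605469, 14.899711608886719), (130.04844665527344, 102.1182632446289), 9.38741397857666)
top plate3d ((472.7499694824219, 15.566631317138672), (130.29396057128906, 100.13299560546875), 9.186603546142578)
top bracket [0.41652762 0.00611635 0.03513716] 82
side pad ellipse ((470.7275085449219, 17.031274795532227), (54.53081130981445, 57.65306091308594), 5.282639980316162)
side plate rect ((472.9906005859375, 0.2663116455078125), (133.3504180908203, 145.591064453125), 9.33711051940918)
side plate3d ((472.61163330078125, 5.531974792480469), (129.62351989746094, 119.05894470214844), 9.970290184020996)
side bracket [0.41437644 0.00743457 0.03310479] 86
85 90 [ 476.57734952 -196.74983985] [ 536.09886738 -139.1171295 ] ((505.17291259765625, -169.07154846191406), (55.31297302246094, 60.384639739990234), 84.9794921875)
90 92 [ 475.33872668 -196.78348507] [ 537.80389512 -139.1171295 ] ((505.258544921875, -169.18844604492188), (55.5308723449707, 61.14963912963867), 84.97948455810547)
95 94 [ 475.12620348 -198.79409098] [ 538.1245491  -139.06306688] ((506.02288818359375, -169.5472412109375), (58.3688850402832, 62.50347900390625), 86.96035766601562)
```

Emit:
{"fn": "arm_command", "kwargs": {"plan": [[0,0,0,0,0,8,0.09],[0,0,0,0,0,8,0.09],[0,0,0,0,0,6,0.09],[0,0,0,0,0,0,0.09],[0,0,0,0,0,0,0.09]]}}

```text
clock: 9.0
position: [0.5325, -0.1861, 0.1841]
ee_rot: [0.0, 0.726, 0.688, -0.0]
force: [0.7, -0.1, 1.0]
gripper_width: 0.984
gripper_force: 0.0
```

```bash
python3 -c "
from h import *
go([508.1,-159,60],-3.5)"
```

```text
clock 9.0 pos [ 0.5325 -0.1861  0.1841] yaw_y -3.12 tilt z [ 1.e-04 -1.e-04 -1.e+00] g 0.9843994289004694 0.0 [ 0.7 -0.1  1. ] j6 -0.3020816524642793
shift tool mm [ 25.7 -25.9 124.1]
tool az turn 0.38
```

Emit:
{"fn": "arm_command", "kwargs": {"plan": [[0.013,-0.013,0.03,0,0,0.4,0.09],[0.013,-0.013,0.03,0,0,0,0.09],[0,0,0.03,0,0,0,0.09],[0,0,0.03,0,0,0,0.09],[0,0,0,0,0,0,0.09],[0,0,0,0,0,0,0.09]]}}

```text
clock: 9.6
position: [0.5085, -0.1591, 0.0643]
ee_rot: [-0.0, 0.729, 0.684, -0.0]
force: [0.6, -0.6, 0.4]
gripper_width: 0.987
gripper_force: 0.0
```

Run:
```python
from h import *
go([508.1,-159,3],-3.5)
p=grab_frame("side")
for r in outline_of(p,"heel"):
  X=pts(p,r["mask"]);T=X[abs(X[:,2]-.022)<.006];print(r["conf"],r["extent"],cv2.minAreaRect((T[:,:2]*1000).astype(np.float32)))
cv2.imwrite("pics/s2.png",cv2.resize(p["frame"][150:270,310:450,::-1],(700,600),interpolation=cv2.INTER_CUBIC))
```

```text
clock 9.6 pos [ 0.5085 -0.1591  0.0643] yaw_y -3.63 tilt z [-2.e-04  0.e+00 -1.e+00] g 0.9870267520130902 0.0 [ 0.6 -0.6  0.4] j6 -0.2613605959799292
shift tool mm [ 0.  -0.4 61.3]
tool az turn -0.13
0.61 [345.6, 189.2, 371.0, 206.6] ((630.63525390625, -301.101806640625), (59.20621109008789, 58.64081954956055), 46.559513092041016)
0.57 [359.3, 217.3, 391.0, 242.0] ((507.22052001953125, -173.03189086914062), (55.513790130615234, 59.0864372253418), 88.03634643554688)
```

View pics/s2.png

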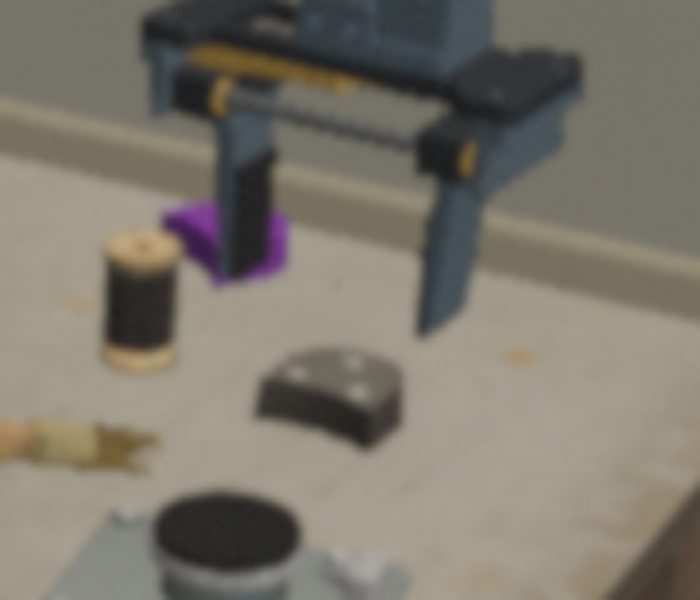

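The open fingers hang on either side of the heel (at about (330,395) in the crop), clear of the spool. Now down to grip it.

Emit:
{"fn": "arm_command", "kwargs": {"plan": [[0,0,0.025,0,0,0,0.09],[0,0,0.02,0,0,0,0.09],[0,0,0.011,0,0,0,0.09],[0,0,0.005,0,0,0,0.09],[0,0,0,0,0,0,0.09],[0,0,0,0,0,0,0.09],[0,0,0,0,0,0,0.075],[0,0,0,0,0,0,0.05]], "squeeze": 20}}

```text
clock: 10.5
position: [0.5087, -0.1593, 0.0036]
ee_rot: [0.001, 0.73, 0.684, 0.0]
force: [-0.0, 0.3, 0.8]
gripper_width: 0.842
gripper_force: 0.0
```

Emit:
{"fn": "arm_command", "kwargs": {"plan": [[0,0,0,0,0,0,0.05],[0,0,0,0,0,0,0.05],[0,0,0,0,0,0,0.05],[0,0,0,0,0,0,0.05]], "squeeze": 20}}

```text
clock: 10.9
position: [0.5086, -0.1592, 0.0032]
ee_rot: [0.0, 0.73, 0.684, 0.0]
force: [0.4, 0.3, 2.3]
gripper_width: 0.642
gripper_force: 20.0
```

Emit:
{"fn": "arm_command", "kwargs": {"plan": [[0,0,-0.01,0,0,0,0.05],[0,0,-0.03,0,0,0,0.05],[0,0,-0.04,0,0,0,0.05],[0,0,-0.04,0,0,0,0.05],[0,0,0,0,0,-6,0.05],[0,0,0,0,0,-8,0.05],[0,0,0,0,0,-8,0.05],[0,0,0,0,0,-8,0.05]]}}

```text
clock: 11.7
position: [0.5078, -0.159, 0.1235]
ee_rot: [-0.0, 0.525, 0.851, -0.0]
force: [0.4, -0.7, -1.6]
gripper_width: 0.642
gripper_force: 19.9
```

Emit:
{"fn": "arm_command", "kwargs": {"plan": [[0,0,0,0,0,-8,0.05],[0,0,0,0,0,-8,0.05],[0,0,0,0,0,-8,0.05],[0,0,0,0,0,-8,0.05],[0,0,0,0,0,-8,0.05],[0,0,0,0,0,-8,0.05],[0,0,0,0,0,-8,0.05],[0,0,0,0,0,-8,0.05]]}}

```text
clock: 12.5
position: [0.5078, -0.159, 0.1233]
ee_rot: [-0.0, -0.006, 1.0, 0.0]
force: [-0.3, -0.2, -1.6]
gripper_width: 0.646
gripper_force: 19.9
```

Emit:
{"fn": "arm_command", "kwargs": {"plan": [[0,0,0,0,0,-6,0.05],[0,0,0,0,0,-3,0.05],[0,0,0,0,0,0,0.05],[0,0,0,0,0,0,0.05]]}}

```text
clock: 12.9
position: [0.508, -0.1591, 0.1232]
ee_rot: [-0.0, -0.08, 0.997, -0.0]
force: [-0.2, 0.1, -1.0]
gripper_width: 0.642
gripper_force: 19.9
```

Run:
```python
from h import *
a=np.radians(9.3);e=13
go([471.6-e*np.cos(a),15.9-e*np.sin(a),70],99.3)
```

```text
clock 12.9 pos [ 0.508  -0.1591  0.1232] yaw_y 99.23 tilt z [-1.e-04 -0.e+00 -1.e+00] g 0.641760069509771 19.946328859423375 [-0.2  0.1 -1. ] j6 -2.0569476038496903
shift tool mm [ 20.9 178.5  53.2]
tool az turn -0.07
```

Emit:
{"fn": "arm_command", "kwargs": {"plan": [[0.004,0.03,0,0,0,0,0.05],[0.004,0.036,0,0,0,0,0.05],[0.004,0.036,0,0,0,0,0.05],[0.004,0.036,0,0,0,0,0.05],[0.005,0.04,0,0,0,0,0.05],[0,0,0.025,0,0,0,0.05],[0,0,0.02,0,0,0,0.05],[0,0,0,0,0,0,0.05]]}}

```text
clock: 13.7
position: [0.4566, 0.0135, 0.0762]
ee_rot: [-0.003, -0.081, 0.997, 0.0]
force: [-0.4, 0.7, -0.4]
gripper_width: 0.642
gripper_force: 19.9
```

Run:
```python
from h import *
a=np.radians(9.3);e=13
go([471.6-e*np.cos(a),15.9-e*np.sin(a),43.2],99.3)
p=grab_frame("side")
cv2.imwrite("pics/s3.png",cv2.resize(p["frame"][200:310,290:420,::-1],(700,592),interpolation=cv2.INTER_CUBIC))
```

```text
clock 13.7 pos [0.4566 0.0135 0.0762] yaw_y 99.31 tilt z [-5.4e-03 -1.0e-04 -1.0e+00] g 0.6419372045902968 19.946460661685705 [-0.4  0.7 -0.4] j6 -1.728687732035721
shift tool mm [-2.4 -0.1 33. ]
tool az turn 0.01
```

View pics/s3.png

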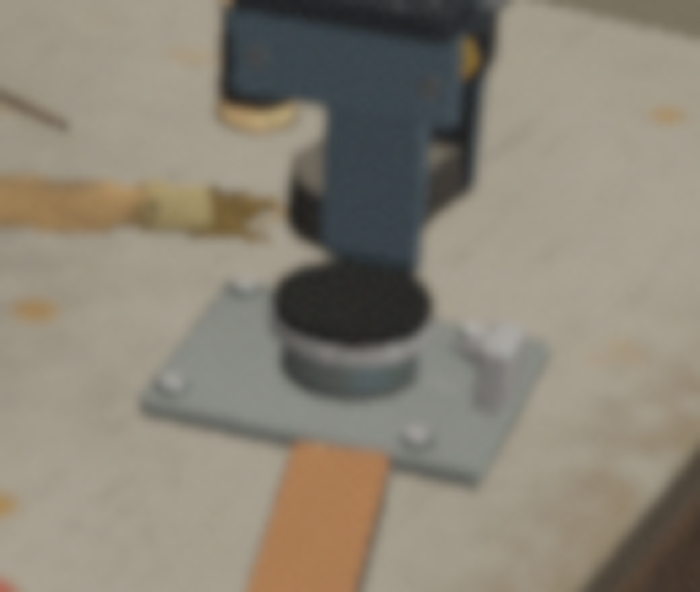

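The heel hangs level above the pad, straight edge toward the pointer. Lowering it now.

Emit:
{"fn": "arm_command", "kwargs": {"plan": [[0,0,0.01,0,0,0,0.05],[0,0,0.01,0,0,0,0.05],[0,0,0.004,0,0,0,0.05],[0,0,0,0,0,0,0.05],[0,0,0,0,0,0,0.05]]}}

```text
clock: 14.25
position: [0.4589, 0.013, 0.054]
ee_rot: [0.0, -0.081, 0.997, -0.0]
force: [1.0, 0.3, -0.7]
gripper_width: 0.643
gripper_force: 19.9
```

Run:
```python
from h import *
a=np.radians(9.3);e=13
go([471.6-e*np.cos(a),15.9-e*np.sin(a),43.2],99.3)
```

```text
clock 14.25 pos [0.4589 0.013  0.054 ] yaw_y 99.29 tilt z [ 2.e-04 -1.e-04 -1.e+00] g 0.6425220392277914 19.946430128939028 [ 1.   0.3 -0.7] j6 -1.7294244300207955
shift tool mm [ 0.   0.8 10.8]
tool az turn -0.01
```

Emit:
{"fn": "arm_command", "kwargs": {"plan": [[0,0.0008,0.005,0,0,0,0.05],[0,0,0.004,0,0,0,0.05],[0,0,0.0015,0,0,0,0.05],[0,0,0,0,0,0,0.05],[0,0,0,0,0,0,0.05]]}}

```text
clock: 14.75
position: [0.4586, 0.0139, 0.0434]
ee_rot: [0.0, -0.081, 0.997, -0.0]
force: [-0.1, 0.1, 0.3]
gripper_width: 0.647
gripper_force: 19.9
```

Emit:
{"fn": "arm_command", "kwargs": {"plan": [[0,0,0.0005,0,0,0,0.05],[0,0,0,0,0,0,0.07],[0,0,0,0,0,0,0.085],[0,0,0,0,0,0,0.085],[0,0,0,0,0,0,0.085],[0,0,-0.02,0,0,0,0.085],[0,0,-0.04,0,0,0,0.085],[0,0,-0.045,0,0,0,0.085]]}}

```text
clock: 15.55
position: [0.4575, 0.0139, 0.1481]
ee_rot: [-0.002, -0.081, 0.997, 0.0]
force: [1.3, -0.2, -0.9]
gripper_width: 0.933
gripper_force: 0.0
```

Emit:
{"fn": "arm_command", "kwargs": {"plan": [[0,0,-0.04,0,0,0,0.085],[0,-0.04,0,0,0,0,0.085],[0,-0.05,0,0,0,0,0.085],[0,-0.05,0,0,0,0,0.085],[0,-0.05,0,0,0,0,0.085],[0,-0.04,0,0,0,0,0.085],[0,0,0,0,0,0,0.085],[0,0,0,0,0,0,0.085]]}}

```text
clock: 16.35
position: [0.4954, -0.2134, 0.1874]
ee_rot: [-0.001, -0.08, 0.997, 0.001]
force: [-0.1, 0.9, -0.2]
gripper_width: 0.936
gripper_force: 0.0
```

Run:
```python
from fit import *
go([459,14,43.4],99.3)
for n in("top","side"):
  p=grab_frame(n)
  np.savez(n+"2.npz",**{k:p[k] for k in("frame","depth","K","R","t")})
  for q in("heel","stand"):
   for r in outline_of(p,q)[:2]:
    X=pts(p,r["mask"]);T=X[abs(X[:,2]-.062)<.006] if q=="heel" else X
    if len(T)<50: continue
    rc=cv2.minAreaRect((T[:,:2]*1000).astype(np.float32)); print(n,q,r["conf"],r["extent"],len(T),rc,"mean",T.mean(0),"ztop med",np.median(T[:,2]))
    if q=="heel":
      A=np.c_[T[:,:2],np.ones(len(T))];print(" slope",np.linalg.lstsq(A,T[:,2],rcond=None)[0])
      a=np.radians(9.3);d=(T[:,:2]*1000-[471.6,15.9])@np.array([[np.cos(a),-np.sin(a)],[np.sin(a),np.cos(a)]])
      print(" stand-frame pct",np.percentile(d,[0.5,2,98,99.5],axis=0).round(1).tolist())
  c=(slice(215,315),slice(265,395)) if n=="top" else (slice(210,305),slice(295,415))
  cv2.imwrite(f"pics/{n}3.png",cv2.resize(p["frame"][c][:,:,::-1],None,fx=5.5,fy=5.5,interpolation=cv2.INTER_CUBIC))
```

```text
clock 16.35 pos [ 0.4954 -0.2134  0.1874] yaw_y 99.19 tilt z [-0.0011  0.001  -1.    ] g 0.9358479878880573 0.0 [-0.1  0.9 -0.2] j6 -2.1597547885771227
shift tool mm [ -0.6 230.1 144.3]
tool az turn -0.11
top heel 0.66 [304.7, 251.3, 335.3, 282.6] 637 ((470.82745361328125, 18.83753204345703), (52.98885726928711, 57.778953552246094), 11.01093864440918) mean [0.46959455 0.01827901 0.06246644] ztop med 0.06251065824732727
 slope [ 0.01112858 -0.00745123  0.05737672]
 stand-frame pct [[-26.0, -25.8], [-24.2, -24.6], [23.8, 29.7], [25.9, 30.8]]
top stand 0.58 [294.8, 239.3, 346.9, 303.2] 2093 ((472.37152099609375, 15.477657318115234), (129.24594116210938, 99.60186004638672), 9.744098663330078) mean [0.47009114 0.0145884  0.01266137] ztop med 0.010879421013209331
side stand 0.86 [318.2, 251.6, 390.6, 288.8] 1683 ((473.470947265625, 16.754547119140625), (135.67434692382812, 145.59144592285156), 9.578653335571289) mean [0.46232008 0.02873284 0.01491982] ztop med 0.01172350917245271
```

View pics/top3.png

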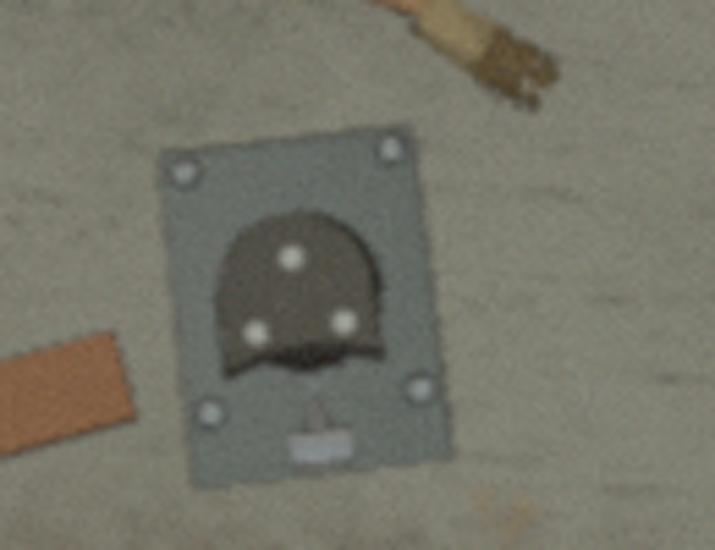

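View pics/side3.png

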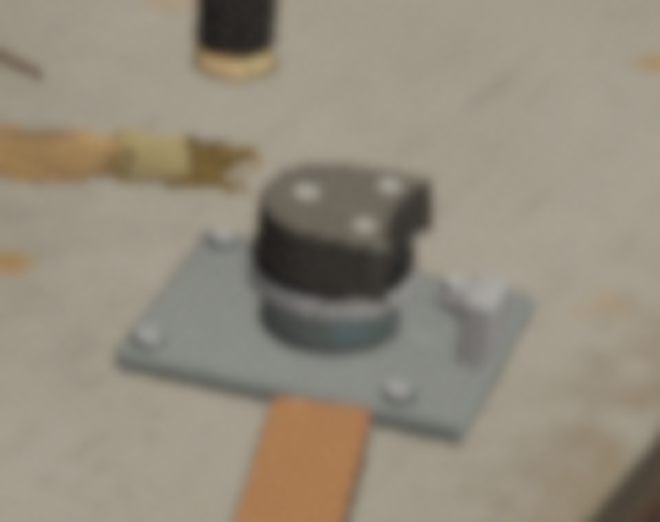

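The top view shows the heel flat on the pad with its nails up and the straight edge toward the pointer at (316,405). It looks about 2 mm off to the left, so I'll measure with subpixel nail-head and contour fits in each camera, against the pad fit from the same camera.

```bash
cat > chk.py <<'E'
from fit import *
from scipy.optimize import minimize
import sys
tag=sys.argv[1]
def rnd(c):  # heel outline, shrink c
    w=30-c; th=np.linspace(np.pi,2*np.pi,25)
    b=np.c_[w*np.cos(th),(29-c)*np.sin(th)]
    s=np.linspace(w,-w,9); f=np.c_[s,29-c-DISH*(1-(s/w)**2)]
    return np.r_[b,f]
DISH=5
def sil(p,x,y,yaw,z0,S=8,r=None):
    a=np.radians(yaw);M=np.array([[np.cos(a),-np.sin(a)],[np.sin(a),np.cos(a)]])
    m=np.zeros((480//1,640),np.float32); u0,v0,W,H=r
    out=np.zeros((H*S,W*S),np.uint8); P=[]
    for k in np.linspace(0,1,6):
        q=rnd(2*k)@M.T+[x,y]; X=np.c_[q/1000,np.full(len(q),(z0+22*k)/1000)]
        c=p["K"]@(p["R"]@X.T+np.array(p["t"])[:,None]); uv=(c[:2]/c[2]).T
        cv2.fillPoly(out,[np.round((uv+.5-[u0,v0])*S).astype(np.int32)],255)
    return cv2.resize(out,(W,H),interpolation=cv2.INTER_AREA)/255.
p=dict(np.load("top"+tag+".npz")); r=(295,238,50,55) if len(sys.argv)<3 else eval(sys.argv[2])
z0=40 if len(sys.argv)<3 else 0
im=cv2.GaussianBlur(p["frame"],(3,3),0).astype(float); sub=im[r[1]:r[1]+r[3],r[0]:r[0]+r[2]]
def cost(v):
    s=cv2.GaussianBlur(sil(p,v[0],v[1],v[2],z0,r=r),(3,3),0)
    A=np.c_[s.ravel(),1-s.ravel()]; keep=(sub.max(2)<140).ravel()
    L=sub.mean(2).ravel(); c,_,_,_=np.linalg.lstsq(A[keep],L[keep],rcond=None)
    return np.abs(A[keep]@c-L[keep]).mean()
x0=[471.6,15.9,99.3] if z0 else [508,-171,-3.5]
for DISH in(4,6):
    b=minimize(cost,x0,method="Nelder-Mead",options=dict(initial_simplex=np.array(x0)+np.array([[0,0,0],[4,0,0],[0,4,0],[0,0,6]]),xatol=.02,fatol=1e-5))
    print("top heel fit",DISH,b.x.round(2),b.fun)
for n in("top","side"):
    p=dict(np.load(n+tag+".npz")); g=p["frame"].min(2).astype(float)
    rr=r if n=="top" else (338,232,40,35)
    m=np.zeros((480,640),np.uint8); 
    P=pts(p,np.ones((480,640),bool)); v,u=np.nonzero(p["depth"]>0); ok=(abs(P[:,2]-(z0+22)/1000)<.008)&(np.hypot(P[:,0]-x0[0]/1000,P[:,1]-x0[1]/1000)<.026)
    m[v[ok],u[ok]]=1; L=cv2.medianBlur(p["frame"],5).max(2).astype(float); w=np.clip(cv2.GaussianBlur(p["frame"],(3,3),0).max(2)-np.median(L[m>0])-22,0,None)*m
    k,lab,st,ce=cv2.connectedComponentsWithStats((w>0).astype(np.uint8))
    idx=sorted(range(1,k),key=lambda i:-w[lab==i].sum())[:4]
    cs=np.array([[ (w*(lab==i)*np.arange(640)).sum(),(w*(lab==i)*np.arange(480)[:,None]).sum()]/w[lab==i].sum() for i in idx]); q=plane(p,cs,(z0+23)/1000)
    print(n,"nails",q.round(1).tolist(),[round(w[lab==i].sum()) for i in idx])
E
python3 chk.py 2
python3 - <<'E'
# original frame for heel-frame nail reference
from fit import *
for n in("top","side"):
    d=dict(np.load(n+"1.npz"));d["frame"]=cv2.imread(f"pics/{n}0.png")[:,:,::-1];np.savez(n+"0x.npz",**d)
p=dict(np.load("top1.npz"));m=np.load("top_stand_293.npy")
L=cv2.GaussianBlur(p["frame"],(3,3),0).mean(2)
# pad disc fit + plate corner line fit
sm=m.astype(np.uint8);c=big(cv2.morphologyEx(sm,cv2.MORPH_OPEN,np.ones((3,3))));q=plane(p,c,.01)
a=np.radians(9.3);Rm=np.array([[np.cos(a),-np.sin(a)],[np.sin(a),np.cos(a)]]);d=(q-[472,15])@Rm
for nm,i,s,lim in(("+x",0,1,40),("-x",0,-1,40),("+y",1,1,55),("-y",1,-1,55)):
    k=(s*d[:,i]>(58 if i==0 else 44))&(abs(d[:,1-i])<lim); f=np.polyfit(d[k,1-i],d[k,i],1);print(nm,"slope deg",np.degrees(np.arctan(f[0])).round(2),"off",f[1].round(2),k.sum())
E
```

```text
top heel fit 4 [471.74  16.88  98.9 ] 5.468369252261013
top heel fit 6 [471.46  16.51  97.26] 5.634153930302513
top nails [[459.0, -0.9], [481.7, 19.5], [453.6, 30.4]] [424, 407, 314]
side nails [[460.1, -4.7], [481.4, 17.8], [453.7, 27.8], [485.7, -6.7]] [71, 68, 27, 25]
+x slope deg -0.16 off 64.19 38
-x slope deg 0.03 off -63.38 39
+y slope deg 0.53 off 49.18 52
-y slope deg -0.81 off -48.56 52
```

Yaw matches the stand to within 0.5°. In the top camera the heel sits about 1.8 mm too far to the stand's +y and about 0.8 mm toward the pointer. A quick regrasp can correct that.

```bash
python3 -c "
from h import *
go([458.9,12.1,90],99.3)"
```

```text
clock 16.65 pos [ 0.4957 -0.2119  0.1881] yaw_y 99.41 tilt z [ 1.e-04 -0.e+00 -1.e+00] g 0.9315127544032883 0.0 [ 0.3 -0.6  0.1] j6 -2.1601467744092377
shift tool mm [-2.00e-01  2.27e+02  9.81e+01]
tool az turn 0.11
```

Emit:
{"fn": "arm_command", "kwargs": {"plan": [[0,0.04,0,0,0,0,0.085],[0,0.05,0,0,0,0,0.085],[0,0.05,0,0,0,0,0.085],[0,0.05,0,0,0,0,0.085],[0,0.037,0,0,0,0,0.085],[0,0,0.04,0,0,0,0.085],[0,0,0.03,0,0,0,0.085],[0,0,0,0,0,0,0.085]]}}

```text
clock: 17.45
position: [0.4557, 0.012, 0.1151]
ee_rot: [-0.004, -0.082, 0.997, 0.0]
force: [-0.1, 0.5, 0.4]
gripper_width: 0.932
gripper_force: 0.0
```

Emit:
{"fn": "arm_command", "kwargs": {"plan": [[0,0,0,0,0,0,0.085],[0,0,0,0,0,0,0.085]]}}

```text
clock: 17.65
position: [0.4604, 0.0109, 0.1196]
ee_rot: [0.002, -0.081, 0.997, -0.0]
force: [-0.3, 0.4, -0.4]
gripper_width: 0.933
gripper_force: 0.0
```

```bash
python3 -c "
from h import *
go([458.9,12.1,43.4],99.3)"
```

```text
clock 17.65 pos [0.4604 0.0109 0.1196] yaw_y 99.3 tilt z [ 3.3e-03 -1.0e-04 -1.0e+00] g 0.9329594248388294 0.0 [-0.3  0.4 -0.4] j6 -1.7341939798757615
shift tool mm [ 1.5  1.4 76.1]
tool az turn -0.0
```

Emit:
{"fn": "arm_command", "kwargs": {"plan": [[0.0005,0.001,0.025,0,0,0,0.085],[0,0,0.02,0,0,0,0.085],[0,0,0.01,0,0,0,0.085],[0,0,0,0,0,0,0.085],[0,0,0,0,0,0,0.085],[0,0,0,0,0,0,0.085]]}}

```text
clock: 18.25
position: [0.4595, 0.0118, 0.0641]
ee_rot: [0.001, -0.081, 0.997, -0.0]
force: [-0.1, -0.2, -0.8]
gripper_width: 0.932
gripper_force: 0.0
```

```bash
python3 -c "
from h import *
go([458.9,12.1,43.4],99.3)"
```

```text
clock 18.25 pos [0.4595 0.0118 0.0641] yaw_y 99.29 tilt z [ 2.6e-03 -1.0e-04 -1.0e+00] g 0.9321468032337685 0.0 [-0.1 -0.2 -0.8] j6 -1.7322155704760267
shift tool mm [ 0.6  0.4 20.7]
tool az turn -0.01
```

Emit:
{"fn": "arm_command", "kwargs": {"plan": [[0,0.0003,0.012,0,0,0,0.085],[0,0,0.006,0,0,0,0.085],[0,0,0.002,0,0,0,0.085],[0,0,0,0,0,0,0.085],[0,0,0,0,0,0,0.085],[0,0,0,0,0,0,0.07],[0,0,0,0,0,0,0.05],[0,0,0,0,0,0,0.05]], "squeeze": 20}}

```text
clock: 19.05
position: [0.4585, 0.0122, 0.0431]
ee_rot: [0.0, -0.081, 0.997, -0.0]
force: [-0.9, 0.1, 0.3]
gripper_width: 0.699
gripper_force: 0.0
```

Emit:
{"fn": "arm_command", "kwargs": {"plan": [[0,0,0,0,0,0,0.05],[0,0,0,0,0,0,0.05],[0,0,0,0,0,0,0.05]], "squeeze": 20}}

```text
clock: 19.35
position: [0.4584, 0.0122, 0.0431]
ee_rot: [0.0, -0.081, 0.997, 0.0]
force: [0.9, 0.7, 0.8]
gripper_width: 0.645
gripper_force: 20.0
```

Emit:
{"fn": "arm_command", "kwargs": {"plan": [[0,0,-0.004,0,0,0,0.05],[-0.0008,0,0,0,0,0,0.05],[0,0,0,0,0,0,0.05],[0,0,0.003,0,0,0,0.05],[0,0,0.001,0,0,0,0.05],[0,0,0,0,0,0,0.05],[0,0,0,0,0,0,0.05]]}}

```text
clock: 20.05
position: [0.459, 0.0122, 0.043]
ee_rot: [-0.0, -0.081, 0.997, -0.0]
force: [-1.2, 0.2, 3.6]
gripper_width: 0.647
gripper_force: 20.0
```

Emit:
{"fn": "arm_command", "kwargs": {"plan": [[0,0,0,0,0,0,0.07],[0,0,0,0,0,0,0.085],[0,0,0,0,0,0,0.085],[0,0,0,0,0,0,0.085],[0,0,-0.02,0,0,0,0.085],[0,0,-0.04,0,0,0,0.085],[0,0,-0.04,0,0,0,0.085],[0,0,-0.045,0,0,0,0.085]]}}

```text
clock: 20.85
position: [0.4584, 0.0123, 0.1889]
ee_rot: [-0.001, -0.081, 0.997, 0.0]
force: [0.7, 0.2, -1.3]
gripper_width: 0.931
gripper_force: 0.0
```

Emit:
{"fn": "arm_command", "kwargs": {"plan": [[0,-0.04,0,0,0,0,0.085],[0,-0.05,0,0,0,0,0.085],[0,-0.05,0,0,0,0,0.085],[0,-0.05,0,0,0,0,0.085],[0,-0.04,0,0,0,0,0.085],[0,0,0,0,0,0,0.085],[0,0,0,0,0,0,0.085],[0,0,0,0,0,0,0.085]]}}

```text
clock: 21.65
position: [0.4959, -0.2136, 0.1877]
ee_rot: [-0.0, -0.081, 0.997, 0.0]
force: [0.7, -0.2, 0.5]
gripper_width: 0.931
gripper_force: 0.0
```

```bash
python3 - <<'E'
from h import *
go([459,14,43.4],99.3)
for n in("top","side"):
  p=grab_frame(n); np.savez(n+"3.npz",**{k:p[k] for k in("frame","depth","K","R","t")})
  if n=="top": cv2.imwrite("pics/t4.png",cv2.resize(p["frame"][160:320,150:500,::-1],(800,366),interpolation=cv2.INTER_CUBIC))
E
python3 chk.py 3
```

```text
clock 21.65 pos [ 0.4959 -0.2136  0.1877] yaw_y 99.34 tilt z [-8.e-04  8.e-04 -1.e+00] g 0.930818736674657 0.0 [ 0.7 -0.2  0.5] j6 -2.162202651197249
shift tool mm [ -0.6 230.4 144.5]
tool az turn 0.04
top heel fit 4 [472.68  15.41  99.74] 5.254581245804711
top heel fit 6 [472.29  15.39  99.05] 5.429095002368553
top nails [[460.1, -2.2], [454.4, 29.2], [482.6, 18.2]] [466, 433, 398]
side nails [[460.3, -5.1], [454.0, 26.7], [481.9, 15.7], [498.0, 16.7]] [79, 78, 65, 10]
```

View pics/t4.png

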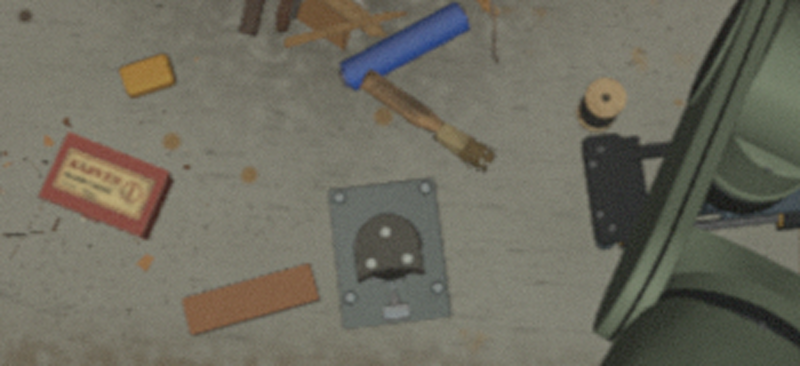

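The heel is centred on the pad at (472.5, 15.4), yaw 99.4°, against the stand's (472.4, 15.3), 9.3° + 90°. The stone is lying free at about (250,298) in the picture, and the tin, wax and spool haven't moved. Handing in.

```bash
python3 -c "
from h import *
print(sign_off())"
```

```text
the job is handed in; nothing more can be done
None
```

I laid the stone on the bench to the left of the stand and set the heel nails up on the middle of the pad, its straight edge facing the pointer to within about 0.5°; the tin, spool and wax were left alone, and the job is handed in (verdict not shown).

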